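# Open the relief screw, then snap the grease coupler onto the tilted nipple and hold

### The arm

A 6-joint arm with a two-finger parallel gripper is mounted at the origin on the work surface. World frame = base frame: x ahead of the robot, y to its left, z up, the work surface at z = 0. Lengths are in m, angles in degrees, forces in N, time in s.
With the tool pointing down it reaches from about 0.3 to 0.775 m from the base axis. Payload 14.6 kg.
Tool frame: the origin (TCP) lies between the finger pads; the fingertips stand 17 mm ahead of it and the grasp point (between the pads) lies 2 mm behind it (tcp_to_tips is the distance from the TCP to the fingertips, in m); z points along the fingers, y is the line along which they close (so a half turn about z gives the same grasp; the last joint's range is limited). The gripper opens to 94 mm and grips with 3 to 60 N. Pads are 16 mm wide; open, the fingers measure 119 mm over their backs; the gripper's body (75 mm by 177 mm) begins 78 mm behind the grasp point.
Start: joints at [-74.805, 17.183, 87.147, -0, 75.671, -3.816], TCP at [0.179, -0.52, 0.222] pointing down, gripper open.
Joint ranges: [-173.82, 173.82], [-45.26, 126.66], [13.44, 144.39], [-59.66, 239.66], [0, 175.72], [-146.38, 146.38]. Speed limits (degrees/s): [127.2, 127.2, 147.25, 180, 180, 180].

### API

Orientations are given as a 3x3 rotation matrix whose columns are the frame's x, y, z axes.
In Python, from workcell import * gives the robot as it stands.
- The arm moves only by the tool send_rows, never from a script. Its argument "increments" is a list of rows, each a list of 6 numbers: the shift along the tool's x, y, z as a fraction of full scale, then the turn, a rotation vector about the tool's x, y, z as a fraction of full scale. A call has 1 to 20 rows; each row is the pose to reach, as a shift and turn from the pose commanded when the call began, along the tool's axes at that moment; what a row does not reach only later rows make up. Full scale, the value 1, is 10 cm for a shift and 90 degrees for a turn. A row lasts 1/10 s, in which the tool goes at most 50 mm and 8.59 degrees, less where a joint would pass 70% of its speed; a pose out of reach is approached as far as the arm can. A call with a number of a shift or a turn outside -1 to 1 is refused whole. A call with a gripper value outside its range is refused whole. "fingers" is the closure, from 0 (fully open) to 1 (shut), set as the call begins (left out, the last holds). The fingers move at their own pace and stop on an object; "force" is the grip in N (left out, the last holds). Time passes only in rows, so rows that repeat a pose let the fingers close. It gives the time, the measured TCP pose, the force, the opening and the grip force at its end, in the units of the state.
- sense(): the state, without advancing time (a new reading comes with each control period).
- get_image(name): name is "scene" or "top" or "wrist"; returns a dict with "image" (480x640x3 uint8, red, green, blue), "range_z" (480x640 float32, m along the optical axis (not along the pixel's ray), 0 where there is no reading), "vertical_fov" (degrees; the focal length in pixels is half the picture's height over the tangent of half this angle, whatever the lens; pixels are square), "cx", "cy" (the principal point, pixels), "R" (3x3) and "t" (3): a world point X has camera coordinates R X + t. Camera axes: x right, y down, z forward; pixel columns grow to the right and rows downward; lengths in m; the calibration is good to about 2 mm. A picture is of the moment at which its call begins.
- finish_job(): hands the job in; it is judged then, once.
Trained networks look in a picture, given as the dict that the camera call returned (one of the last four; its "shot" number tells which), for a name from the list of things; names that differ only in an ending like _2 or _b are one class to them, and where a whole thing is asked for, a point or a joint stands for the part that bears it (a point fixed in the world has none). Each returns a list of dicts, best first, with "conf" (0 to 1); they miss things now and then, are a little off and sometimes report something else, mostly with a low value. They report only what shows in the picture. A call takes as long as a camera call. They do not tell look-alikes from the thing itself.
- find_in(picture, query): "box" ([centre column, centre row, width, height] in pixels, round what is visible of it).
- regions_of(picture, query): "pixels" (480x640 bool, what is visible of it) and "box" ([centre column, centre row, width, height] in pixels, round what is visible of it).
- mark_of(picture, query): "xy" ([column, row] in pixels: a listed point, or the origin of a listed thing).
The state is a dict: "t": time; "joints": joint angles; "qvel": joint speeds; "tau": joint torques, N m; "ee_pos": TCP position; "tool_rot": TCP orientation; "force": force on the tool from outside, world axes, zero at the start; "wrist_torque": the same for the moment, N m; "width": opening from 0.0 (shut) to 1.0 (fully open); "grip_force": force on a finger pad.
Only numpy, scipy, OpenCV 4.12 (cv2) and the standard library are available. Lean on these libraries where they do the work, as an engineer would, in place of code of your own. Each camera call takes 0.05 s, during which the arm holds its last target. There are 200 camera calls.

### The job

Get the bearing housing ready to take grease: fit the wing key on the square relief screw, turn the screw anticlockwise (seen from above) until it stops, and leave the key standing upright on the screw. Then take the grease coupler by its square grip, press it squarely onto the tilted grease nipple until the nipple snaps down, and finish while still gripping the coupler and holding it pressed in against the spring. Turn the screw only with the key, keep the fingers off the housing, its screw and its nipple, and leave everything else on the bench where it is.

Things in the scene. Friction and masses are not known exactly. Their poses are not given: they have to be found in the camera images.
- housing: Grey pillow-block bearing housing bolted to the bench: foot 80 x 230 x 16 mm (x, y, z), body 60 mm wide, 40 high, round bulge across its middle (top at 70 mm), shaft stub along x. Origin: centre of its underside; z up, y along its length. Relief screw at y = -78 mm on a round boss (44 mm across, top 45 mm high); nipple on a boss 28 mm across, face centre at y = +72 mm, 46 mm high.
- screw_top (a point): Centre of the top of the relief screw's square steel head (20 x 20 mm, 14 mm high; its underside is on the boss, 45 mm above the bench). z up; x and y are square to the head's flats and turn with it.
- relief_screw (a joint): Turn of the relief screw in rad, 0 closed, growing anticlockwise seen from above to a stop at 1.4 (open). Starts between 0 and 0.3. Held by friction of about 0.1 N m; it stays where it is left and does not rise or fall.
- nipple_top (a point): Centre of the flat top (10 mm across) of the steel grease nipple. Its z axis is the nipple's axis, pointing out, tilted 0.44 rad from vertical towards the housing's +y, away from the screw. Tapered head 18 mm in diameter, stem 12 mm; the top is 32 mm off the boss face when out. The nipple (and this point) slides in along -z when pressed.
- nipple (a joint): Travel of the nipple into the housing in m, 0 out, stop at 0.010. A snap spring pushes it out: it gives way at about 14 N, then the push falls evenly to about 5 N at the stop. It springs back when let go. Past 0.0065 counts as snapped down; pressing to the stop is fine.
- key: Wing key, bare steel, 180 g, standing loose: socket block 34 x 34 mm, 30 high, with a flat wing above, 30 mm wide (x), 16 thick (y), from 30 to 82 mm height. Origin: centre of its underside; z up. Its square socket, 24 x 24 mm (along x and y), 18 deep, opens downwards; seated on the screw head it rests on the boss, 14 mm below the head's top, with 0.2 rad of turning play either way.
- coupler: Grease coupler, bare steel, 280 g, standing loose, mouth down: round head 36 mm in diameter, 34 high, above it a square grip 24 x 24 mm (along x and y) from 34 to 94 mm height; the head makes a 6 mm shoulder that fingertips can push on. Origin: centre of its underside (the mouth); z up along its axis. Key and coupler may swap places.
- coupler_seat (a point): Centre of the closed end of the coupler's bore, 16 mm above the origin; the bore is 24 mm in diameter and the nipple's top is to press against this point. Axes as the coupler's.
- bearing: Bystander: steel bearing ring 52 mm in diameter, 15 mm high, lying flat; origin under its centre.
- tin: Bystander: aluminium tin 72 mm in diameter, 55 mm high; origin under its centre.
- spray: Bystander: spray can 58 mm in diameter, 150 mm high; origin under its centre.
- wrench: Bystander: wrench lying flat, about 0.2 m long; origin under it.
- driver: Bystander: screwdriver lying flat, about 0.2 m long; origin under it.
- tape: Bystander: black roll of tape 90 mm in diameter, 24 mm high; origin under its centre.
- offcut: Bystander: wood offcut 50 x 140 x 30 mm; origin under its centre.
- jar: Bystander: glass jar 60 mm in diameter, 70 mm high; origin under its centre.
There are look-alikes about, which are no part of the job. Leave any orange look-alike of the key alone.

How it is judged (in metres and radians):
On the way, in this order (a step that is already met when the one before it is completed fails the run):
1. the key sits on the relief screw and has turned it open (horizontal distance between key and screw_top below 0.008 m and z of key in the frame of screw_top below -0.008 m and angle between key's own z axis and vertical below 0.2 rad and value of joint relief_screw above 1.1 rad), for 0.2 s.
2. the key is let go and stands upright on the screw (all of step 1 and contact force between the fingers and key below 0.1 N), for 0.2 s.
3. the gripped coupler is squarely on the nipple, which has snapped down (value of joint nipple above 0.0065 m and distance between coupler_seat and nipple_top below 0.006 m and angle between the z axis of coupler and the z axis of nipple_top, either way round below 0.15 rad and contact force between coupler and housing above 3 N and contact force between the fingers and coupler above 3 N), for 0.2 s.
At the end, for the whole second after the job is handed in: Screw past 1.1 rad; key on it, untouched, upright within 0.2 rad, within 8 mm of its axis, mouth 8 mm or more below the head top. Gripped coupler keeps the nipple down past 6.5 mm with over 3 N, bore end within 6 mm of the nipple top, axes within 0.15 rad (all of step 2 and all of step 3 and contact force between the arm and key below 0.1 N); the arm keeps its last pose, push and grip.
It fails at once if the nipple pressed before the relief screw was opened (value of joint nipple above 0.004 m and value of joint relief_screw below 0.6 rad).
It fails at once if fingers press on the housing, its screw or its nipple (contact force between the fingers and housing above 3 N).
It fails at once if another thing on the bench shoved more than 40 mm (distance of any of bearing, tin, spray, wrench, driver, tape, offcut, jar from where it was at the start of the episode above 0.04 m).
It also fails if it takes over 64 s, if anything falls off the work surface, if the arm or the gripper's body presses on something with over 40 N, if the wrist force passes 120 N, or if a joint passes its speed limit or range.

## Working session

There is one attempt and no reset: what is moved stays moved. The work goes in short steps, Python scripts to look and compute and a tool call to move; the robot and the scene stay as the last step left them, time stands still between calls to the robot, and variables do not carry over. Pictures are saved under pics/ and viewed, at most 10 in all, crops included, and the job is handed in when it is done.

Besides the shell and the picture viewer there is one more tool, called after "Request:" as name([rows], argument=value, ...), one row to a line, values as JSON. send_rows: Moves the arm, as the interface text tells. Shift numbers are shares of 10 cm and turn numbers shares of 90 degrees, none past 1 either way. Its arguments: {"type":"object","properties":{"increments":{"type":"array"},"fingers":{"type":"number"},"force":{"type":"number"}},"required":["increments"]}

```bash
mkdir -p pics
cat > h.py <<'E'
from workcell import *
import numpy as np, cv2
def f(p): return 240/np.tan(np.radians(p["vertical_fov"])/2)
def w(p,u,v,z): 
    c=np.array([(u-p["cx"])/f(p)*z,(v-p["cy"])/f(p)*z,z]); return p["R"].T@(c-p["t"])
def cloud(p):
    v,u=np.mgrid[:480,:640]; z=p["range_z"]; P=np.stack([(u-p["cx"])/f(p)*z,(v-p["cy"])/f(p)*z,z],-1)
    return (P-p["t"])@p["R"]
def pix(p,X):
    c=p["R"]@np.array(X)+p["t"]; return c[:2]/c[2]*f(p)+[p["cx"],p["cy"]]
def save(p,n): cv2.imwrite(f"pics/{n}.png",p["image"][:,:,::-1])
np.set_printoptions(precision=4,suppress=True)
E
python3 - <<'E'
from h import *
for n in("top","scene"):
    p=get_image(n); save(p,n); C=cloud(p)
    print(n,f(p),p["R"].T@-p["t"])
    for q in("key","coupler","housing","screw_top","nipple_top"):
        for r in regions_of(p,q)[:3]:
            m=r["pixels"]&(p["range_z"]>0); print(q,"reg",round(r["conf"],2),np.round(r["box"]),np.median(C[m],0),C[m].max(0))
        for r in mark_of(p,q)[:3]: print(q,"mark",round(r["conf"],2),r["xy"])
E
```

```text
top 451.50612432528237 [0.3735 0.0827 1.0674]
key reg 0.51 [411. 297.  20.  21.] [ 0.4392 -0.1465  0.036 ] [ 0.4624 -0.135   0.087 ]
key mark 0.55 [411.8, 262.1]
key mark 0.51 [407.4, 295.9]
coupler reg 0.76 [480. 259.  27.  17.] [ 0.5235 -0.3033  0.0612] [ 0.5459 -0.2951  0.0981]
coupler mark 0.92 [470.4, 259.5]
housing reg 0.71 [299. 242. 100.  46.] [0.5691 0.1011 0.0413] [0.6301 0.2182 0.0811]
housing reg 0.44 [480. 260.  23.  20.] [ 0.5237 -0.3032  0.063 ] [ 0.5428 -0.2951  0.0981]
housing mark 0.92 [299.8, 244.3]
housing mark 0.54 [251.9, 178.6]
housing mark 0.2 [260.3, 234.8]
screw_top reg 0.66 [240. 324.  12.  69.] [0.4215 0.2416 0.0236] [0.4699 0.258  0.031 ]
screw_top mark 0.57 [409.8, 192.5]
screw_top mark 0.47 [331.2, 241.9]
screw_top mark 0.38 [298.9, 245.8]
nipple_top reg 0.6 [264. 236.  11.   7.] [0.5808 0.1784 0.0727] [0.5874 0.1891 0.0811]
nipple_top reg 0.54 [250. 178.  59.  23.] [0.7402 0.2185 0.0297] [0.7704 0.289  0.0357]
nipple_top mark 0.45 [261.7, 235.8]
scene 619.4548359390179 [ 1.5886 -0.0274  0.9104]
key reg 0.85 [220. 221.  22.  37.] [ 0.4534 -0.1514  0.033 ] [ 0.5325 -0.1352  0.087 ]
key reg 0.76 [216. 242.  19.  36.] [ 0.5317 -0.1636  0.0333] [ 0.5463 -0.142   0.0861]
key mark 0.93 [215.7, 254.0]
key mark 0.66 [220.5, 233.9]
coupler reg 0.92 [143. 245.  23.  42.] [ 0.5374 -0.3102  0.0521] [ 0.5507 -0.2958  0.0978]
coupler mark 0.72 [148.4, 261.3]
coupler mark 0.58 [261.6, 212.7]
coupler mark 0.38 [383.7, 197.2]
housing reg 0.51 [204. 306.  40.  46.] [ 0.7235 -0.1771  0.0493] [ 0.7432 -0.1441  0.0605]
housing reg 0.32 [189. 259.  26.  19.] [ 0.5367 -0.2215  0.0139] [ 0.5607 -0.1962  0.0221]
housing mark 0.96 [333.1, 260.9]
screw_top reg 0.38 [143. 246.  20.  41.] [ 0.5374 -0.3102  0.0508] [ 0.5507 -0.2958  0.0978]
screw_top mark 0.57 [486.1, 221.7]
screw_top mark 0.55 [297.3, 244.4]
screw_top mark 0.49 [385.2, 201.2]
nipple_top mark 0.43 [372.4, 234.3]
```

View pics/top.png

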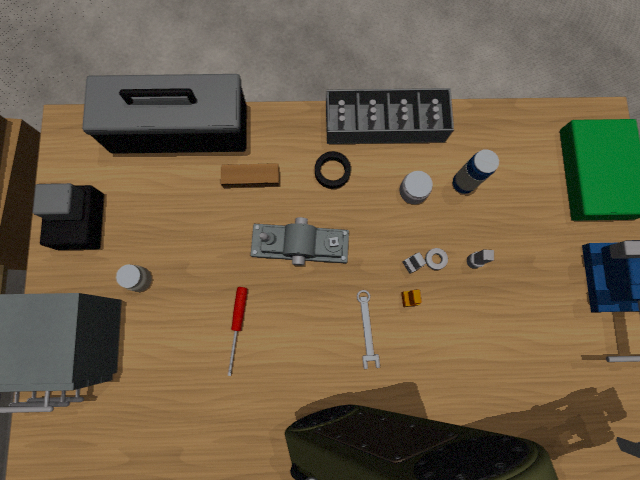

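View pics/scene.png

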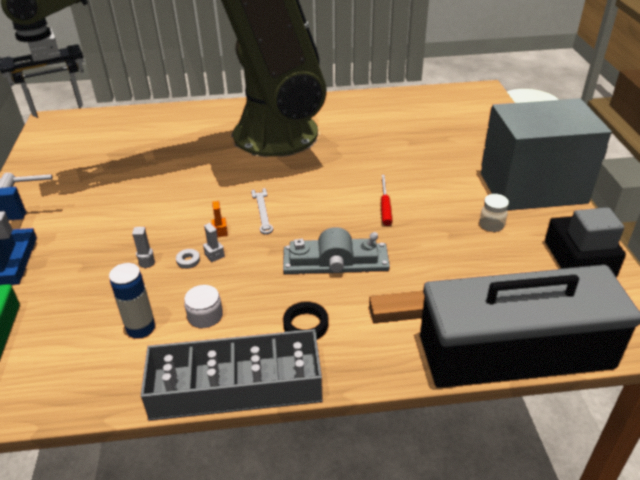

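The top view shows the housing at (300,243), nipple at (264,238) and screw at (334,242). What could be taken for the key: the grey key (414,262), the orange look-alike (411,298) and the coupler (480,259). The grey winged block at (414,262) is the key and the square-gripped one at (480,259) is the coupler. I'll check this with a close crop from the wrist camera.

Run:
```python
from h import *
s=sense(); print(s["t"],s["ee_pos"],s["tool_rot"],s["force"],s["width"])
p=get_image("wrist"); R=s["tool_rot"]
print("cam in tool",R.T@(p["R"].T@-p["t"]-s["ee_pos"]), "camaxes in tool\n",R.T@p["R"].T, f(p))
p=get_image("top"); C=cloud(p)
for nm,u,v in(("key",414,262),("coup",480,259)):
    S=C[v-16:v+17,u-18:u+19].reshape(-1,3); S=S[S[:,2]>.072]; print(nm,len(S),S.mean(0),S.min(0),S.max(0),cv2.minAreaRect((S[:,:2]*1000).astype(np.float32)))
t=np.array([.50,-.21,.32]); print(R.T@(t-s["ee_pos"]))
```

```text
1.1 [ 0.1792 -0.52    0.2224] [[ 0.9455  0.3257  0.    ]
 [ 0.3257 -0.9455  0.0001]
 [ 0.     -0.0001 -1.    ]] [0.1049 0.4755 0.2309] 1.0018524531146615
cam in tool [ 0.0657 -0.0008 -0.1618] camaxes in tool
 [[-0.0017 -0.974  -0.2264]
 [ 1.     -0.0016 -0.0006]
 [ 0.0002 -0.2264  0.974 ]] 412.9743880902401
key 110 [ 0.5187 -0.1594  0.0987] [ 0.3735 -0.1772  0.0721] [0.5375 0.0827 1.0674] ((453.9148864746094, -42.402435302734375), (29.32146644592285, 296.9213562011719), 29.0057315826416)
coup 166 [ 0.5229 -0.3033  0.1076] [ 0.3735 -0.3251  0.072 ] [0.5392 0.0827 1.0674] ((459.3944396972656, -119.73724365234375), (29.076520919799805, 438.9613952636719), 19.205394744873047)
[ 0.4043 -0.1886 -0.0976]
```

Request:
send_rows([
  [0.45,-0.15,-0.1,0,0,0],
  [0.9,-0.3,-0.2,0,0,0],
])

```text
t: 1.4
ee_pos: [0.2547, -0.4617, 0.2423]
tool_rot: [[0.946, 0.323, -0.0], [0.323, -0.946, 0.001], [-0.0, -0.001, -1.0]]
force: [0.8, -0.0, 0.6]
width: 1.0
grip_force: 0.0
```

Request:
send_rows([
  [0.45,-0.15,-0.1,0,0,0],
  [0.9,-0.3,-0.2,0,0,0],
])

```text
t: 1.6
ee_pos: [0.331, -0.4033, 0.263]
tool_rot: [[0.946, 0.325, 0.0], [0.325, -0.946, -0.0], [0.0, 0.0, -1.0]]
force: [1.1, 0.0, 0.8]
width: 0.998
grip_force: 0.0
```

Request:
send_rows([
  [0.45,-0.15,-0.1,0,0,0],
  [0.9,-0.3,-0.2,0,0,0],
])

```text
t: 1.8
ee_pos: [0.4064, -0.3455, 0.2831]
tool_rot: [[0.945, 0.326, 0.0], [0.326, -0.945, -0.0], [0.0, 0.0, -1.0]]
force: [-0.8, -1.8, -0.2]
width: 0.999
grip_force: 0.0
```

Request:
send_rows([
  [0.45,-0.15,0,0,0,0],
  [0.9,-0.3,0,0,0,0],
])

```text
t: 2.0
ee_pos: [0.4818, -0.2878, 0.2829]
tool_rot: [[0.945, 0.326, 0.001], [0.326, -0.945, -0.001], [0.0, 0.001, -1.0]]
force: [-0.3, -0.6, -0.1]
width: 0.996
grip_force: 0.0
```

Request:
send_rows([
  [0.45,-0.15,0,0,0,0],
  [0.9,-0.3,0,0,0,0],
  [0.9,-0.3,0,0,0,0],
  [0.9,-0.3,0,0,0,0],
  [0.9,-0.3,0,0,0,0],
])

```text
t: 2.5
ee_pos: [0.5551, -0.2323, 0.2825]
tool_rot: [[0.946, 0.325, -0.0], [0.325, -0.946, -0.0], [-0.0, 0.0, -1.0]]
force: [-0.6, 0.5, -0.0]
width: 1.002
grip_force: 0.0
```

Run:
```python
from h import *
s=sense(); print(s["t"],s["ee_pos"])
p=get_image("wrist"); save(p,"w1"); C=cloud(p); M=C[:,:,2]; ok=p["range_z"]>0
np.savez("w1.npz",C=C,ok=ok)
n,l,st,ce=cv2.connectedComponentsWithStats((ok&(M>.074)&(M<.2)).astype(np.uint8))
for i in range(1,n):
    if st[i,4]>40:
        S=C[l==i]; print(ce[i],st[i,4],S.mean(0),S[:,2].max(),cv2.minAreaRect((S[:,:2]*1000).astype(np.float32)))
```

```text
2.5 [ 0.5551 -0.2323  0.2825]
[489.9713  45.7291] 8254 [ 0.7152 -0.3001  0.1381] 0.1523562008110288 ((718.49365234375, -304.9623718261719), (53.174163818359375, 56.78498840332031), 10.423542976379395)
[236.7881 228.0754] 623 [ 0.5222 -0.1652  0.081 ] 0.08380982825513286 ((521.2461547851562, -164.81077575683594), (30.199867248535156, 16.345115661621094), 28.799591064453125)
[392.7025 276.3744] 884 [ 0.5275 -0.3113  0.0909] 0.09583332430990564 ((525.8134765625, -312.92547607421875), (24.119722366333008, 24.65757179260254), 85.28491973876953)
```

Run:
```python
from h import *
d=np.load("w1.npz");C=d["C"];M=C[:,:,2]
for u,v in((237,228),(393,276)):
    S=C[v-30:v+30,u-30:u+30].reshape(-1,3); S=S[(S[:,2]>.074)&(S[:,2]<.11)]
    b=cv2.boxPoints(cv2.minAreaRect((S[:,:2]*1000).astype(np.float32))); print(b.tolist())
    S=S[:,:2]-S[:,:2].mean(0); e,V=np.linalg.eigh(S.T@S/len(S)); print(e*1e6,V)
im=cv2.imread("pics/w1.png")[130:370,130:450]; cv2.imwrite("pics/w1c.png",cv2.resize(im,None,fx=2.4,fy=2.4,interpolation=2))
```

```text
[[504.0767822265625, -164.92343139648438], [511.9510498046875, -179.246826171875], [538.41552734375, -164.6981201171875], [530.541259765625, -150.37472534179688]]
[22.7259 75.1093] [[ 0.4828 -0.8757]
 [-0.8757 -0.4828]]
[[512.5350952148438, -323.93109130859375], [537.1091918945312, -325.95794677734375], [539.0918579101562, -301.91986083984375], [514.5177612304688, -299.89300537109375]]
[52.4781 56.077 ] [[-0.8364 -0.5481]
 [-0.5481  0.8364]]
```

View pics/w1c.png

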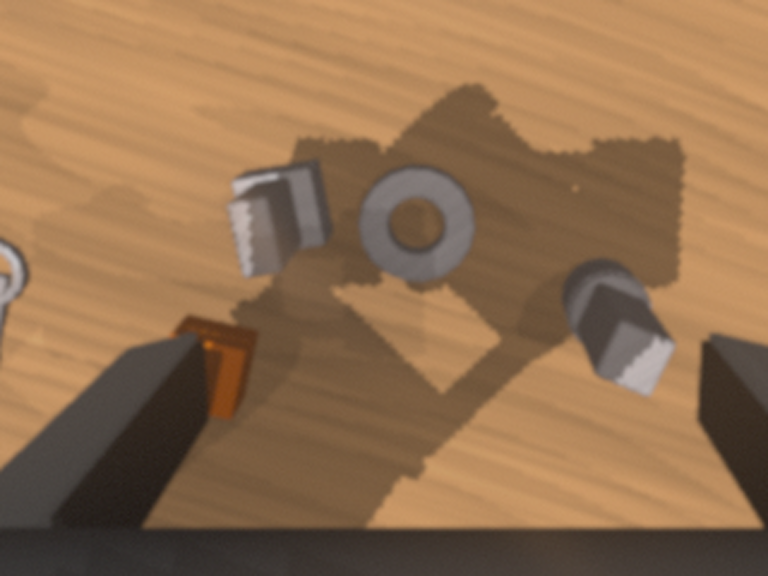

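The crop shows the grey key at crop (280,220), the orange look-alike at (220,370), the bearing ring at (417,224) and the coupler at (620,335). So the choice is right. Next I'll measure the housing up close.

Request:
send_rows([
  [0.25,-0.5,0,0,0,0],
  [0.5,-1.0,0,0,0,0],
])

```text
t: 2.75
ee_pos: [0.5681, -0.1332, 0.2826]
tool_rot: [[0.947, 0.322, 0.0], [0.322, -0.947, -0.0], [0.0, 0.0, -1.0]]
force: [1.7, -0.0, 0.3]
width: 1.0
grip_force: 0.0
```

Request:
send_rows([
  [0.25,-0.5,0,0,0,0],
  [0.5,-1.0,0,0,0,0],
])

```text
t: 2.95
ee_pos: [0.5815, -0.0327, 0.283]
tool_rot: [[0.946, 0.324, 0.001], [0.324, -0.946, -0.0], [0.001, 0.0, -1.0]]
force: [0.7, -0.1, -0.1]
width: 1.005
grip_force: 0.0
```

Request:
send_rows([
  [0.25,-0.5,0,0,0,0],
  [0.5,-1.0,0,0,0,0],
  [0.5,-1.0,0,0,0,0],
  [0.5,-1.0,0,0,0,0],
  [0.5,-1.0,0,0,0,0],
])

```text
t: 3.45
ee_pos: [0.5967, 0.0758, 0.2826]
tool_rot: [[0.946, 0.324, 0.0], [0.324, -0.946, -0.0], [0.0, 0.0, -1.0]]
force: [-1.2, 0.2, -0.9]
width: 0.998
grip_force: 0.0
```

Run:
```python
from h import *
s=sense(); print(s["t"],s["ee_pos"],s["joints"])
p=get_image("wrist"); save(p,"w2"); C=cloud(p); M=C[:,:,2]; ok=p["range_z"]>0
np.savez("w2.npz",C=C,ok=ok,im=p["image"])
near=ok&(np.abs(C[:,:,0]-.575)<.1)&(np.abs(C[:,:,1]-.1)<.15)
def comps(lo,hi,k=60):
    n,l,st,ce=cv2.connectedComponentsWithStats((near&(M>lo)&(M<hi)).astype(np.uint8))
    for i in range(1,n):
        if st[i,4]>k:
            S=C[l==i]; print((lo,hi),ce[i].round(),st[i,4],S.mean(0),cv2.minAreaRect((S[:,:2]*1000).astype(np.float32)))
comps(.010,.022);comps(.050,.064);comps(.055,.064);comps(.04,.049);comps(.067,.09)
for q in("screw_top","nipple_top","housing"):
    for r in mark_of(p,q)[:2]:
        u,v=r["xy"]; z=p["range_z"][int(round(v)),int(round(u))]; print(q,r["conf"],r["xy"],w(p,u,v,z))
```

```text
3.45 [0.5967 0.0758 0.2826] [ 3.7604 21.8528 73.0113 -0.0188 85.1298 74.8308]
(0.01, 0.022) [216. 175.] 2330 [0.5933 0.187  0.0157] ((581.0087890625, 166.18907165527344), (100.00984954833984, 80.49279022216797), 84.95922088623047)
(0.01, 0.022) [366. 236.] 1579 [0.5824 0.0183 0.0157] ((569.6815185546875, 36.182403564453125), (99.53553771972656, 80.09410858154297), 84.80187225341797)
(0.05, 0.064) [287. 222.] 1974 [0.5786 0.1018 0.0585] ((575.744140625, 101.12703704833984), (66.91140747070312, 69.61913299560547), 84.98217010498047)
(0.05, 0.064) [217. 194.] 102 [0.5832 0.1727 0.0559] ((583.2973022460938, 172.7340545654297), (11.98982048034668, 7.534520626068115), 12.168157577514648)
(0.05, 0.064) [361. 257.] 458 [0.5694 0.0242 0.058 ] ((568.6950073242188, 23.566383361816406), (20.583669662475586, 20.174198150634766), 6.20612096786499)
(0.055, 0.064) [287. 223.] 1521 [0.5784 0.1015 0.0602] ((575.76171875, 101.08775329589844), (60.99943542480469, 69.61351013183594), 85.04216766357422)
(0.055, 0.064) [361. 257.] 424 [0.569  0.0238 0.0584] ((568.697509765625, 23.543498992919922), (20.5836
[... 634 characters left out ...]
800048828), 18.04146957397461)
(0.04, 0.049) [269. 266.] 289 [0.5276 0.1057 0.0446] ((527.7568969726562, 105.50852966308594), (24.6545352935791, 13.519108772277832), 85.20904541015625)
(0.067, 0.09) [203. 192.] 309 [0.5836 0.1817 0.0729] ((582.8703002929688, 182.32862854003906), (17.55544662475586, 16.73824691772461), 7.228357791900635)
(0.067, 0.09) [286. 227.] 1982 [0.5764 0.1012 0.0687] ((575.767333984375, 101.71189880371094), (31.819377899169922, 69.3447265625), 85.31420135498047)
screw_top 0.87 [362.9, 255.9] [0.5712 0.0225 0.0595]
nipple_top 0.68 [196.8, 189.1] [0.5844 0.188  0.0728]
housing 0.65 [546.2, 337.0] [ 0.534  -0.2277 -0.0022]
housing 0.6 [286.2, 211.7] [0.5901 0.1057 0.0689]
```

View pics/w2.png

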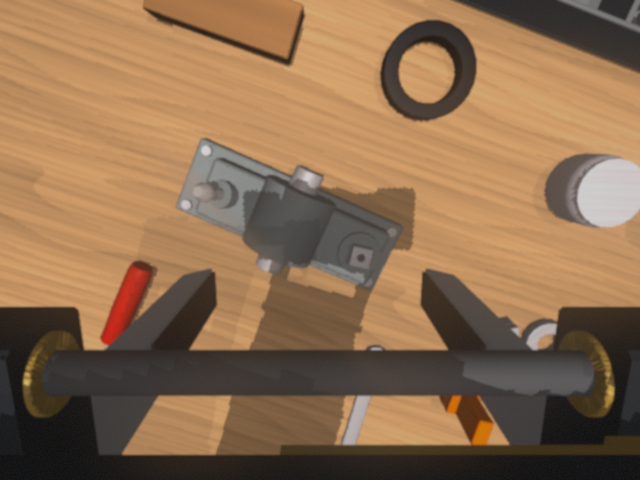

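The wrist picture shows the housing with the screw at (361,257) and the nipple top at (200,190). The depth data agree with the stated dimensions: housing yaw -5.0°, screw at (0.5686, 0.0236), 0.196 rad open. Back to the key.

Request:
send_rows([
  [-0.25,0.34,0.2,0,0,0],
  [-0.5,0.68,0.4,0,0,0],
], fingers=0.4)

```text
t: 3.85
ee_pos: [0.5712, -0.0044, 0.2421]
tool_rot: [[0.945, 0.326, 0.001], [0.326, -0.945, -0.0], [0.001, 0.0, -1.0]]
force: [0.3, 0.3, -1.1]
width: 0.865
grip_force: 0.0
```

Request:
send_rows([
  [-0.25,0.34,0.2,0,0,0],
  [-0.5,0.68,0.4,0,0,0],
])

```text
t: 4.05
ee_pos: [0.5455, -0.0859, 0.2019]
tool_rot: [[0.946, 0.325, 0.0], [0.325, -0.946, -0.0], [0.0, 0.0, -1.0]]
force: [0.2, -0.2, -0.3]
width: 0.696
grip_force: 0.0
```

Request:
send_rows([
  [-0.25,0.34,0.2,0,0,-0.06],
  [-0.5,0.67,0.4,0,0,-0.109],
  [-0.5,0.67,0.4,0,0,-0.109],
  [-0.5,0.67,0.4,0,0,-0.109],
  [-0.5,0.67,0.4,0,0,-0.109],
])

```text
t: 4.55
ee_pos: [0.5215, -0.163, 0.1632]
tool_rot: [[0.876, 0.481, 0.001], [0.481, -0.876, -0.0], [0.001, 0.001, -1.0]]
force: [0.6, 0.2, 0.2]
width: 0.605
grip_force: 0.0
```

Run:
```python
from h import *
s=sense(); R=s["tool_rot"]; print(s["t"],s["ee_pos"],np.degrees(np.arctan2(R[1,0],R[0,0])),s["width"])
p=get_image("wrist"); C=cloud(p); M=C[:,:,2]
m=(p["range_z"]>0)&(M>.078)&(M<.095)&(abs(C[:,:,0]-.521)<.035)&(abs(C[:,:,1]+.165)<.035)
if m.sum()>20:
    S=C[m]; print(len(S),S.mean(0),cv2.minAreaRect((S[:,:2]*1000).astype(np.float32)))
print("to go",R.T@(np.array([.5212,-.1648,.060])-s["ee_pos"])*10)
save(p,"w3")
```

```text
4.55 [ 0.5215 -0.163   0.1632] 28.780387434305087 0.6046179102403454
1221 [ 0.5217 -0.1642  0.0813] ((521.2308959960938, -164.5058135986328), (29.922809600830078, 15.565881729125977), 28.709821701049805)
to go [-0.0123  0.0138  1.0323]
```

Request:
send_rows([
  [-0.01,0.015,0.3,0,0,0],
  [-0.01,0.015,0.6,0,0,0],
  [-0.01,0.015,0.85,0,0,0],
  [-0.01,0.015,1.0,0,0,0],
  [-0.01,0.015,1.0,0,0,0],
  [-0.01,0.015,1.0,0,0,0],
])

```text
t: 5.2
ee_pos: [0.5215, -0.1646, 0.0633]
tool_rot: [[0.876, 0.483, 0.001], [0.483, -0.876, -0.0], [0.001, 0.001, -1.0]]
force: [-0.3, -0.2, 0.6]
width: 0.6
grip_force: 0.0
```

Request:
send_rows([
  [0,0,0.02,0,0,0],
  [0,0,0.02,0,0,0],
  [0,0,0.02,0,0,0],
  [0,0,0.02,0,0,0],
  [0,0,0.02,0,0,0],
  [0,0,0.02,0,0,0],
  [0,0,0.02,0,0,0],
  [0,0,0.02,0,0,0],
  [0,0,0.02,0,0,0],
  [0,0,0.02,0,0,0],
], fingers=1, force=35)

```text
t: 6.2
ee_pos: [0.5209, -0.1651, 0.0605]
tool_rot: [[0.876, 0.482, 0.0], [0.482, -0.876, -0.0], [0.0, 0.0, -1.0]]
force: [-0.1, -0.8, 1.0]
width: 0.167
grip_force: 35.0
```

Run:
```python
from h import *
s=sense(); R=s["tool_rot"]; print(s["t"],s["ee_pos"],R,s["width"],s["grip_force"],s["force"])
```

```text
6.2 [ 0.5209 -0.1651  0.0605] [[ 0.8761  0.4821  0.0001]
 [ 0.4821 -0.8761 -0.0001]
 [ 0.      0.0001 -1.    ]] 0.16704590496765545 34.99926209449768 [-0.076  -0.7911  1.0258]
```

Request:
send_rows([
  [0,0,-0.3,0,0,0],
  [0,0,-0.7,0,0,0],
  [0,0,-1.0,0,0,0],
])

```text
t: 6.5
ee_pos: [0.5209, -0.1651, 0.1622]
tool_rot: [[0.876, 0.482, 0.0], [0.482, -0.876, -0.0], [0.0, 0.0, -1.0]]
force: [0.6, 0.5, -1.6]
width: 0.168
grip_force: 35.0
```

Request:
send_rows([
  [0.3,-0.3,-0.2,0,0,0],
  [0.66,-0.71,-0.4,0,0,0],
])

```text
t: 6.7
ee_pos: [0.543, -0.0783, 0.1988]
tool_rot: [[0.877, 0.48, 0.001], [0.48, -0.877, -0.0], [0.001, 0.001, -1.0]]
force: [0.6, -0.0, -2.4]
width: 0.172
grip_force: 35.0
```

Request:
send_rows([
  [0.3,-0.35,0,0,0,0.08],
  [0.6,-0.65,0,0,0,0.16],
  [0.66,-0.71,0,0,0,0.251],
  [0.66,-0.71,0,0,0,0.251],
  [0.66,-0.71,0,0,0,0.251],
  [0.66,-0.71,0,0,0,0.251],
])

```text
t: 7.3
ee_pos: [0.5662, 0.0145, 0.1975]
tool_rot: [[0.994, 0.111, -0.0], [0.111, -0.994, -0.0], [-0.0, 0.0, -1.0]]
force: [-0.1, -0.7, -2.5]
width: 0.169
grip_force: 35.0
```

Run:
```python
from h import *
s=sense(); R=s["tool_rot"]; print(s["t"],s["ee_pos"],np.degrees(np.arctan2(R[1,0],R[0,0])),s["width"],s["grip_force"],s["force"])
p=get_image("wrist"); C=cloud(p); save(p,"w4"); M=C[:,:,2]; ok=p["range_z"]>0
for lo,hi in((.216,.228),(.164,.176),(.054,.063)):
    m=ok&(M>lo)&(M<hi)&(abs(C[:,:,0]-.5686)<.04)&(abs(C[:,:,1]-.0236)<.04)
    if m.sum()>10: S=C[m]; print((lo,hi),m.sum(),S.mean(0),S.min(0),S.max(0),cv2.minAreaRect((S[:,:2]*1000).astype(np.float32)))
print("to go",R.T@(np.array([.5686,.0236,.1055])-s["ee_pos"])*10)
```

```text
7.3 [0.5662 0.0145 0.1975] 6.3589123245741925 0.16885836574406715 34.9979567527771 [-0.0716 -0.6565 -2.4667]
(0.216, 0.228) 3742 [0.5705 0.016  0.2193] [ 0.5545 -0.0034  0.216 ] [0.582  0.0364 0.228 ] ((568.470947265625, 15.83523178100586), (26.52046775817871, 40.0513801574707), 5.681816577911377)
(0.164, 0.176) 1242 [0.5785 0.0169 0.1671] [ 0.5683 -0.0009  0.1641] [0.5849 0.0338 0.176 ] ((576.7842407226562, 16.565448760986328), (13.51185131072998, 33.95066833496094), 6.04696798324585)
(0.054, 0.063) 511 [0.5723 0.0239 0.0584] [0.5643 0.0136 0.0541] [0.5794 0.0341 0.0608] ((572.0109252929688, 23.961223602294922), (13.679032325744629, 19.451189041137695), 6.243659973144531)
to go [ 0.0339 -0.0876  0.9202]
```

View pics/w4.png

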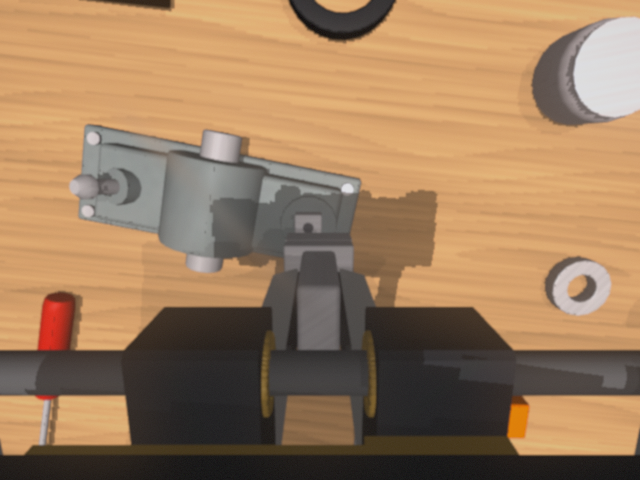

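The wrist picture shows the key held square at (320,270) just in front of the screw head at (307,225). Small correction, then lower onto the screw.

Request:
send_rows([
  [0.03,-0.083,0.25,0,0,0],
  [0.03,-0.083,0.5,0,0,0],
  [0.03,-0.083,0.7,0,0,0],
  [0.03,-0.083,0.72,0,0,0],
  [0.03,-0.083,0.72,0,0,0],
  [0.03,-0.083,0.72,0,0,0],
])

```text
t: 7.95
ee_pos: [0.5691, 0.0238, 0.127]
tool_rot: [[0.994, 0.109, 0.002], [0.109, -0.994, -0.0], [0.002, 0.0, -1.0]]
force: [-0.1, -0.1, -2.2]
width: 0.169
grip_force: 35.0
```

Request:
send_rows([
  [0,0,0.04,0,0,0],
  [0,0,0.08,0,0,0],
  [0,0,0.12,0,0,0],
  [0,0,0.12,0,0,0],
  [0,0,0.12,0,0,0],
])

```text
t: 8.45
ee_pos: [0.5685, 0.0241, 0.1136]
tool_rot: [[0.994, 0.109, -0.0], [0.109, -0.994, 0.0], [-0.0, -0.0, -1.0]]
force: [0.1, -0.1, -2.4]
width: 0.169
grip_force: 35.0
```

The key is over the head with no contact force. I'll seat it.

Request:
send_rows([
  [0,0,0.04,0,0,0],
  [0,0,0.07,0,0,0],
  [0,0,0.075,0,0,0],
  [0,0,0.075,0,0,0],
  [0,0,0.075,0,0,0],
])

```text
t: 8.95
ee_pos: [0.5686, 0.0241, 0.1062]
tool_rot: [[0.994, 0.109, 0.0], [0.109, -0.994, -0.0], [0.0, 0.0, -1.0]]
force: [1.2, -0.2, -2.6]
width: 0.168
grip_force: 35.0
```

Request:
send_rows([
  [0,0,0,0,0,-0.06],
  [0,0,0,0,0,-0.12],
  [0,0,0,0,0,-0.18],
  [0,0,0,0,0,-0.24],
  [0,0,0,0,0,-0.3],
  [0,0,0,0,0,-0.36],
  [0,0,0,0,0,-0.42],
  [0,0,0,0,0,-0.48],
  [0,0,0,0,0,-0.54],
  [0,0,0,0,0,-0.6],
  [0,0,0,0,0,-0.66],
  [0,0,0,0,0,-0.72],
  [0,0,0,0,0,-0.78],
  [0,0,0,0,0,-0.78],
  [0,0,0,0,0,-0.78],
])

```text
t: 10.45
ee_pos: [0.5687, 0.0233, 0.1063]
tool_rot: [[0.235, 0.972, 0.0], [0.972, -0.235, -0.001], [-0.001, 0.001, -1.0]]
force: [0.2, -5.0, -2.2]
width: 0.168
grip_force: 35.0
```

Run:
```python
from h import *
s=sense(); R=s["tool_rot"]; print(s["t"],s["ee_pos"],np.degrees(np.arctan2(R[1,0],R[0,0])),s["wrist_torque"],s["force"])
```

```text
10.45 [0.5687 0.0233 0.1063] 76.43217116616393 [-1.3485 -0.1714 -0.0211] [ 0.1757 -4.9875 -2.2208]
```

Request:
send_rows([
  [0,0,0,0,0,-0.03],
  [0,0,0,0,0,-0.06],
  [0,0,0,0,0,-0.09],
  [0,0,0,0,0,-0.1],
  [0,0,0,0,0,-0.1],
])

```text
t: 10.95
ee_pos: [0.5686, 0.0232, 0.1063]
tool_rot: [[0.079, 0.997, 0.0], [0.997, -0.079, -0.001], [-0.001, 0.0, -1.0]]
force: [0.4, -5.1, -2.2]
width: 0.169
grip_force: 35.0
```

Run:
```python
from h import *
s=sense(); R=s["tool_rot"]; print(s["t"],s["ee_pos"],np.degrees(np.arctan2(R[1,0],R[0,0])),s["wrist_torque"],s["force"])
```

```text
10.95 [0.5686 0.0232 0.1063] 85.45559919676622 [-1.428  -0.0507 -0.1164] [ 0.4326 -5.097  -2.2072]
```

Request:
send_rows([
  [0,0,0,0,0,-0.015],
  [0,0,0,0,0,-0.03],
  [0,0,0,0,0,-0.04],
  [0,0,0,0,0,-0.04],
])

```text
t: 11.35
ee_pos: [0.5686, 0.0232, 0.1063]
tool_rot: [[0.017, 1.0, 0.0], [1.0, -0.017, -0.001], [-0.001, 0.0, -1.0]]
force: [-0.0, -5.7, -2.0]
width: 0.17
grip_force: 35.0
```

Run:
```python
from h import *
s=sense(); R=s["tool_rot"]; print(s["t"],s["ee_pos"],np.degrees(np.arctan2(R[1,0],R[0,0])),s["wrist_torque"],s["force"])
```

```text
11.35 [0.5686 0.0232 0.1063] 89.05035803272719 [-1.3714 -0.045  -0.0717] [-0.008  -5.7193 -2.0448]
```

Request:
send_rows([
  [0,0,0,0,0,-0.02],
  [0,0,0,0,0,-0.04],
  [0,0,0,0,0,-0.05],
  [0,0,0,0,0,-0.05],
])

```text
t: 11.75
ee_pos: [0.5686, 0.0232, 0.1063]
tool_rot: [[-0.061, 0.998, 0.0], [0.998, 0.061, -0.001], [-0.001, 0.0, -1.0]]
force: [-1.0, -5.9, -1.7]
width: 0.165
grip_force: 35.1
```

Run:
```python
from h import *
s=sense(); R=s["tool_rot"]; print(s["t"],s["ee_pos"],np.degrees(np.arctan2(R[1,0],R[0,0])),s["wrist_torque"],s["force"])
```

```text
11.75 [0.5686 0.0232 0.1063] 93.51380756135813 [-1.406  -0.0217 -0.5029] [-1.0309 -5.8565 -1.7325]
```

The torque has jumped to 0.5 N m, so the screw is at its stop. I'll back off within the play and let go.

Request:
send_rows([
  [-0.01,0,0,0,0,0.03],
  [-0.01,0,0.0,0,0,0.06],
  [-0.01,0,0.0,0,0,0.06],
  [-0.01,0,0,0,0,0.06],
])

```text
t: 12.15
ee_pos: [0.5686, 0.023, 0.1063]
tool_rot: [[0.031, 1.0, 0.0], [1.0, -0.031, -0.0], [-0.0, 0.0, -1.0]]
force: [-0.8, -1.1, -1.0]
width: 0.168
grip_force: 35.0
```

Request:
send_rows([
  [0,0,0,0,0,0],
  [0,0,0,0,0,0],
  [0,0,0,0,0,0],
  [0,0,0,0,0,0],
  [0,0,0,0,0,0],
  [0,0,0,0,0,0],
], fingers=0.45)

```text
t: 12.75
ee_pos: [0.5686, 0.0231, 0.1062]
tool_rot: [[0.033, 0.999, -0.0], [0.999, -0.033, 0.0], [0.0, -0.0, -1.0]]
force: [-0.9, -0.5, -1.2]
width: 0.545
grip_force: 0.0
```

Request:
send_rows([
  [0,0,-0.2,0,0,0],
  [0,0,-0.5,0,0,0],
  [0,0,-1,0,0,0],
  [0,0,-1,0,0,0],
])

```text
t: 13.15
ee_pos: [0.5707, 0.0231, 0.2126]
tool_rot: [[0.033, 0.999, 0.01], [0.999, -0.033, -0.0], [0.0, 0.01, -1.0]]
force: [0.8, -0.2, -0.3]
width: 0.555
grip_force: 0.0
```

Run:
```python
from h import *
s=sense(); R=s["tool_rot"]; print(s["t"],s["ee_pos"],np.degrees(np.arctan2(R[1,0],R[0,0])),s["joints"],s["width"])
p=get_image("wrist"); C=cloud(p); save(p,"w5"); M=C[:,:,2]; ok=p["range_z"]>0
for lo,hi in((.12,.14),(.07,.08)):
    m=ok&(M>lo)&(M<hi)&(abs(C[:,:,0]-.5686)<.03)&(abs(C[:,:,1]-.0236)<.03)
    if m.sum()>10: S=C[m]; print((lo,hi),m.sum(),S.mean(0),S[:,2].max(),cv2.minAreaRect((S[:,:2]*1000).astype(np.float32)))
p=get_image("top"); C=cloud(p);S=C[230:290,455:505].reshape(-1,3);S=S[(S[:,2]>.088)&(S[:,2]<.2)];print(len(S),S.mean(0))
```

```text
13.15 [0.5707 0.0231 0.2126] 88.13572719008587 [-1.3568 20.0125 84.7467  0.002  74.6778  0.507 ] 0.5547333094456132
(0.12, 0.14) 1208 [0.5689 0.0246 0.1262] 0.12898610056727333 ((568.6986694335938, 23.67735481262207), (30.078304290771484, 15.662705421447754), 88.12930297851562)
(0.07, 0.08) 1054 [0.5689 0.0265 0.0744] 0.07980823578931324 ((568.6959838867188, 23.65782928466797), (34.10277557373047, 33.58852767944336), 88.49313354492188)
122 [ 0.5264 -0.3124  0.0932]
```

View pics/w5.png

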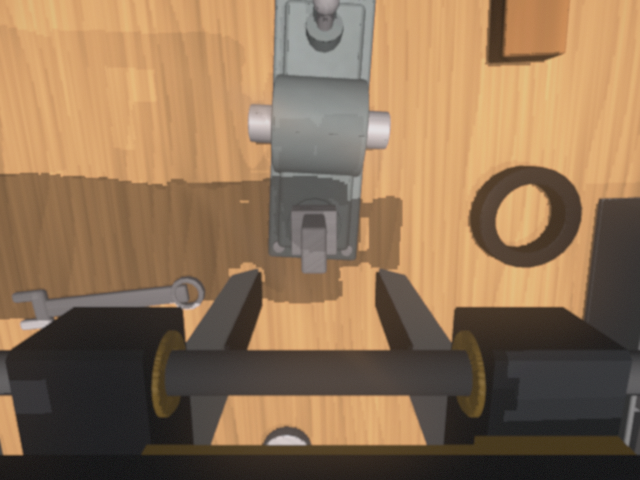

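The picture shows the key standing upright on the screw at (314,235), seated at 127 mm top height and 88°. Now to the coupler.

Request:
send_rows([
  [-0.42,-0.04,0,0,0,0],
  [-0.84,-0.085,0,0,0,0],
], fingers=0.3)

```text
t: 13.45
ee_pos: [0.5567, -0.0609, 0.2046]
tool_rot: [[0.03, 1.0, -0.002], [1.0, -0.03, 0.0], [0.0, -0.002, -1.0]]
force: [-0.4, -0.3, -0.4]
width: 0.682
grip_force: 0.0
```

Request:
send_rows([
  [-0.42,-0.04,0,0,0,0],
  [-0.84,-0.085,0,0,0,0],
])

```text
t: 13.65
ee_pos: [0.5452, -0.1456, 0.2046]
tool_rot: [[0.032, 0.999, -0.002], [0.999, -0.032, 0.001], [0.001, -0.002, -1.0]]
force: [0.7, -1.1, 0.0]
width: 0.701
grip_force: 0.0
```

Request:
send_rows([
  [-0.42,-0.04,0,0,0,0],
  [-0.84,-0.085,0,0,0,0],
])

```text
t: 13.85
ee_pos: [0.534, -0.2294, 0.2045]
tool_rot: [[0.033, 0.999, -0.002], [0.999, -0.033, 0.001], [0.001, -0.002, -1.0]]
force: [0.2, -1.0, -0.0]
width: 0.704
grip_force: 0.0
```

Request:
send_rows([
  [-0.42,-0.04,0.1,0,0,0.03],
  [-0.84,-0.085,0.3,0,0,0.031],
  [-0.84,-0.085,0.3,0,0,0.031],
  [-0.84,-0.085,0.3,0,0,0.031],
  [-0.84,-0.085,0.3,0,0,0.031],
])

```text
t: 14.35
ee_pos: [0.5238, -0.3108, 0.1758]
tool_rot: [[0.08, 0.997, -0.0], [0.997, -0.08, 0.0], [0.0, -0.0, -1.0]]
force: [-0.8, -0.4, -0.6]
width: 0.702
grip_force: 0.0
```

Run:
```python
from h import *
s=sense(); R=s["tool_rot"]; print(s["t"],s["ee_pos"],np.degrees(np.arctan2(R[1,0],R[0,0])),s["width"])
p=get_image("wrist"); C=cloud(p); save(p,"w6"); M=C[:,:,2]; ok=p["range_z"]>0
for lo,hi in((.089,.1),(.028,.038)):
    m=ok&(M>lo)&(M<hi)&(abs(C[:,:,0]-.526)<.028)&(abs(C[:,:,1]+.312)<.03)
    if m.sum()>10: S=C[m]; print((lo,hi),m.sum(),S.mean(0),S[:,2].max(),cv2.minAreaRect((S[:,:2]*1000).astype(np.float32)))
    if lo>.08 and m.sum()>10: c=cv2.minAreaRect((S[:,:2]*1000).astype(np.float32))[0]; print("to go",R.T@(np.array([c[0]/1e3,c[1]/1e3,.0525])-s["ee_pos"])*10)
```

```text
14.35 [ 0.5238 -0.3108  0.1758] 85.38518513038463 0.7023458509504238
(0.089, 0.1) 1449 [ 0.5262 -0.3124  0.0933] 0.09559666966163051 ((525.959716796875, -313.3595886230469), (24.373008728027344, 23.575489044189453), 85.65884399414062)
to go [-0.0248  0.0239  1.2334]
(0.028, 0.038) 563 [ 0.5264 -0.3045  0.0329] 0.03798841966636705 ((526.2639770507812, -309.17822265625), (28.488500595092773, 36.019752502441406), 86.8097915649414)
```

Request:
send_rows([
  [-0.022,0.024,0.4,0,0,0],
  [-0.022,0.024,0.8,0,0,0],
  [-0.022,0.024,0.93,0,0,0],
  [-0.022,0.024,0.93,0,0,0],
])

```text
t: 14.8
ee_pos: [0.5257, -0.3129, 0.0822]
tool_rot: [[0.08, 0.997, -0.002], [0.997, -0.08, 0.001], [0.001, -0.002, -1.0]]
force: [-0.3, -0.5, -0.4]
width: 0.704
grip_force: 0.0
```

Request:
send_rows([
  [0,0,0.15,0,0,0],
  [0,0,0.25,0,0,0],
  [0,0,0.3,0,0,0],
  [0,0,0.3,0,0,0],
  [0,0,0.3,0,0,0],
])

```text
t: 15.3
ee_pos: [0.5261, -0.3141, 0.0536]
tool_rot: [[0.081, 0.997, 0.0], [0.997, -0.081, -0.0], [-0.0, 0.0, -1.0]]
force: [1.2, -0.2, -0.3]
width: 0.7
grip_force: 0.0
```

Request:
send_rows([
  [0,0,0,0,0,0],
  [0,0,0,0,0,0],
  [0,0,0,0,0,0],
  [0,0,0,0,0,0],
  [0,0,0,0,0,0],
  [0,0,0,0,0,0],
  [0,0,0,0,0,0],
  [0,0,0,0,0,0],
  [0,0,0,0,0,0],
  [0,0,0,0,0,0],
], fingers=1, force=55)

```text
t: 16.3
ee_pos: [0.5259, -0.314, 0.0532]
tool_rot: [[0.081, 0.997, 0.0], [0.997, -0.081, -0.0], [-0.0, 0.0, -1.0]]
force: [0.2, 0.0, -0.3]
width: 0.25
grip_force: 55.0
```

Run:
```python
from h import *
s=sense(); R=s["tool_rot"]; print(s["t"],s["ee_pos"],np.degrees(np.arctan2(R[1,0],R[0,0])),s["width"],s["grip_force"],s["force"],s["wrist_torque"])
```

```text
16.3 [ 0.5259 -0.314   0.0532] 85.34193377778442 0.24964331170886428 54.98654544353485 [ 0.1586  0.0287 -0.3293] [-0.0696 -0.1867 -0.1096]
```

```bash
cat > tgt.py <<'E'
from h import *
from scipy.spatial.transform import Rotation as Ro
a=np.radians(-5.03); yd=np.array([-np.sin(a),np.cos(a),0])
n=np.sin(.44)*yd+np.cos(.44)*np.array([0,0,1.]); top=np.array([.5753,.1013,.046])+.072*yd+.032*n
seat=np.array([.0008,0,.0372])
def target(s,d,top=top):
    R=s["tool_rot"]; z=-n; z0=R[:,2]; v=np.cross(z0,z); ang=np.arcsin(np.linalg.norm(v))
    rv=v/np.linalg.norm(v)*ang if ang>1e-6 else v*0
    Rt=Ro.from_rotvec(rv).as_matrix()@R
    P=top+d*n-Rt@seat
    return P,(R.T@(P-s["ee_pos"]))*10,R.T@rv/(np.pi/2)
E
python3 - <<'E'
from tgt import *
s=sense(); print(top,n); print(target(s,.06))
E
```

```text
[0.5828 0.1866 0.075 ] [0.0373 0.4243 0.9048]
(array([0.5864, 0.2271, 0.1632]), array([ 5.4422,  0.1635, -1.1006]), array([ 0.0019, -0.2801, -0.    ]))
```

Request:
send_rows([
  [0,0,-0.3,0,0,0],
  [0,0,-0.7,0,0,0],
  [0,0,-1,0,0,0],
])

```text
t: 16.6
ee_pos: [0.5258, -0.314, 0.1549]
tool_rot: [[0.081, 0.997, 0.0], [0.997, -0.081, -0.0], [-0.0, 0.0, -1.0]]
force: [0.9, -1.2, -1.7]
width: 0.253
grip_force: 55.0
```

Request:
send_rows([
  [0,0,-0.45,0,0,0],
  [0,0,-0.9,0,0,0],
  [0,0,-0.9,0,0,0],
])

```text
t: 16.9
ee_pos: [0.5272, -0.3148, 0.2495]
tool_rot: [[0.081, 0.997, 0.008], [0.997, -0.081, -0.005], [-0.005, 0.008, -1.0]]
force: [0.1, -0.2, -2.9]
width: 0.257
grip_force: 55.0
```

Request:
send_rows([
  [0.3,0,0,0,0,0],
  [0.6,0.02,0,0,0,0],
  [0.9,0.03,0,0,0,0],
])

```text
t: 17.2
ee_pos: [0.5358, -0.2234, 0.2417]
tool_rot: [[0.082, 0.997, -0.002], [0.997, -0.082, 0.001], [0.001, -0.002, -1.0]]
force: [0.4, 0.2, -2.2]
width: 0.251
grip_force: 55.0
```

Request:
send_rows([
  [0.45,0,0,0,0,0],
  [0.9,0.03,0,0,0,0],
])

```text
t: 17.4
ee_pos: [0.5458, -0.1336, 0.2418]
tool_rot: [[0.082, 0.997, -0.002], [0.997, -0.082, 0.001], [0.0, -0.002, -1.0]]
force: [1.1, -0.2, -2.7]
width: 0.25
grip_force: 55.0
```

Request:
send_rows([
  [0.45,0,0,0,0,0],
  [0.9,0.03,0,0,0,0],
])

```text
t: 17.6
ee_pos: [0.5561, -0.0438, 0.242]
tool_rot: [[0.081, 0.997, -0.002], [0.997, -0.081, 0.0], [0.0, -0.002, -1.0]]
force: [1.5, 0.4, -2.6]
width: 0.251
grip_force: 55.0
```

Request:
send_rows([
  [0.45,0,0,0,0,0],
  [0.9,0.03,0,0,0,0],
])

```text
t: 17.8
ee_pos: [0.5665, 0.0457, 0.242]
tool_rot: [[0.081, 0.997, -0.002], [0.997, -0.081, -0.0], [-0.0, -0.002, -1.0]]
force: [0.7, -0.6, -3.1]
width: 0.252
grip_force: 55.0
```

Request:
send_rows([
  [0.45,0,0,0,0,0],
  [0.9,0.03,0,0,0,0],
])

```text
t: 18.0
ee_pos: [0.5768, 0.1351, 0.2419]
tool_rot: [[0.081, 0.997, -0.002], [0.997, -0.081, -0.0], [-0.0, -0.002, -1.0]]
force: [0.9, -0.5, -2.3]
width: 0.253
grip_force: 55.0
```

Request:
send_rows([
  [0.4,0,0,0,0,0],
  [0.7,0.02,0,0,0,0],
  [0.9,0.02,0,0,0,0],
  [0.9,0.02,0,0,0,0],
])

```text
t: 18.4
ee_pos: [0.5862, 0.2247, 0.2418]
tool_rot: [[0.079, 0.997, -0.002], [0.997, -0.079, -0.0], [-0.0, -0.002, -1.0]]
force: [0.0, -0.3, -3.2]
width: 0.254
grip_force: 55.0
```

Request:
send_rows([
  [0,0,0,0,-0.07,0],
  [0,0,0,0,-0.14,0],
  [0,0,0,0,-0.21,0],
  [0,0,0,0.002,-0.28,0],
  [0,0,0,0.002,-0.28,0],
  [0,0,0,0.002,-0.28,0],
  [0,0,0,0.002,-0.28,0],
])

```text
t: 19.1
ee_pos: [0.5869, 0.2218, 0.2435]
tool_rot: [[0.074, 0.997, -0.038], [0.903, -0.083, -0.422], [-0.423, -0.003, -0.906]]
force: [0.3, 0.2, -2.3]
width: 0.256
grip_force: 55.0
```

Run:
```python
from tgt import *
s=sense(); print(s["t"],s["ee_pos"],s["joints"],s["width"],s["grip_force"]); print(target(s,.06))
p=get_image("wrist"); save(p,"w7"); C=cloud(p); M=C[:,:,2]
p=get_image("scene"); Cs=cloud(p)
for K in (C,Cs):
    z=K[:,:,2]; m=(z>.066)&(z<.09)&(abs(K[:,:,0]-.583)<.02)&(abs(K[:,:,1]-.187)<.02)
    if m.sum()>5: S=K[m]; print(m.sum(),S.mean(0),S.min(0),S.max(0))
v=p["image"][170:290,280:440]; cv2.imwrite("pics/s7.png",cv2.resize(v[:,:,::-1],None,fx=4,fy=4))
```

```text
19.1 [0.5869 0.2218 0.2435] [ 25.7809  34.6627  62.5554 -21.4195  95.8359  30.7781] 0.2559310865399432 54.98532772064209
(array([0.5864, 0.2271, 0.1632]), array([ 0.3874, -0.0078,  0.7051]), array([-0.0003, -0.0019, -0.    ]))
374 [0.5828 0.1857 0.0725] [0.5742 0.1762 0.0661] [0.5912 0.1921 0.0778]
53 [0.5862 0.1818 0.073 ] [0.5738 0.1742 0.0662] [0.594  0.1898 0.0797]
```

Run:
```python
from tgt import *
s=sense(); p=get_image("wrist"); C=cloud(p)
X=C-top; h=X@n; xd=np.cross(yd,n); yn=np.cross(n,xd); xd/=np.linalg.norm(xd)
for lo,hi in((-.002,.003),(-.006,-.002)):
    m=(h>lo)&(h<hi)&(abs(X@xd)<.014)&(abs(X@yn)<.014); print(m.sum(),h[m].mean(),h[m].max(),(X@xd)[m].min(),(X@xd)[m].max(),(X@yn)[m].min(),(X@yn)[m].max())
T=(C-s["ee_pos"])@s["tool_rot"]
for lo,hi in((.022,.032),(.035,.05),(.03,.05)):
    m=(T[:,:,2]>lo)&(T[:,:,2]<hi)&(abs(T[:,:,0])<.03)&(abs(T[:,:,1])<.03)
    if m.sum()>5: S=T[m]; print("coupler",lo,m.sum(),S.min(0),S.max(0),S.mean(0))
```

```text
177 -0.000541836946196389 0.0015473530825628275 -0.005931368097122685 0.006055865720474087 -0.005159407677852601 0.005612479670538783
169 -0.003974951226948156 -0.0020120795537477178 -0.00841560709432745 0.008510250860280186 -0.007677652737182078 0.007550854837810439
coupler 0.022 294 [ 0.0082 -0.0167  0.022 ] [0.0194 0.0169 0.032 ] [ 0.0162 -0.0002  0.0255]
coupler 0.035 385 [ 0.0047 -0.0175  0.035 ] [0.0189 0.0164 0.0499] [ 0.0157 -0.0001  0.0422]
coupler 0.03 526 [ 0.0047 -0.0175  0.03  ] [0.0189 0.0164 0.0499] [ 0.0159 -0.      0.0396]
```

Request:
send_rows([
  [0.1,0,0.3,0,0,0],
  [0.3,0,0.6,0,-0.002,0],
  [0.39,-0.008,0.9,0,-0.002,0],
  [0.39,-0.008,0.95,0,-0.002,0],
  [0.39,-0.008,0.95,0,-0.002,0],
  [0.39,-0.008,0.95,0,-0.002,0],
])

```text
t: 19.85
ee_pos: [0.586, 0.218, 0.1428]
tool_rot: [[0.074, 0.997, -0.035], [0.901, -0.082, -0.426], [-0.427, -0.0, -0.904]]
force: [-0.4, 0.2, -2.2]
width: 0.257
grip_force: 55.0
```

Run:
```python
from tgt import *
s=sense(); print(s["t"],s["ee_pos"],s["force"]); print(target(s,.016),target(s,0.0)[1])
p=get_image("scene"); v=p["image"][180:290,300:440]; cv2.imwrite("pics/s8.png",cv2.resize(v[:,:,::-1],None,fx=5,fy=5,interpolation=2))
```

```text
19.85 [0.586  0.218  0.1428] [-0.4369  0.2441 -2.1688]
(array([0.5847, 0.2085, 0.1234]), array([-0.0037, -0.0044,  0.2164]), array([0.0013, 0.0008, 0.    ])) [-0.0035 -0.0047  0.3764]
```

View pics/s8.png

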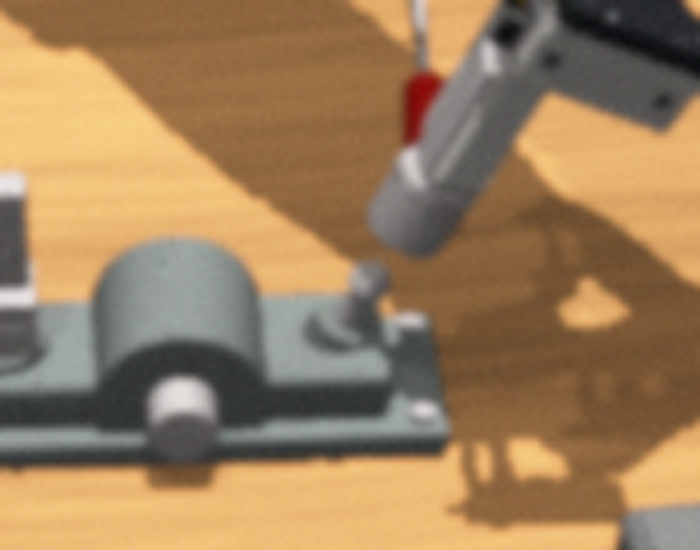

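The crop shows the coupler at (420,210) aligned above the nipple at (368,280), tilted the same way. Advancing along the axis.

Request:
send_rows([
  [0,-0.004,0.08,0,0,0],
  [0,-0.004,0.16,0,0,0],
  [0,-0.004,0.24,0,0,0],
  [0,-0.004,0.3,0,0,0],
  [0,-0.004,0.33,0,0,0],
  [0,-0.004,0.33,0,0,0],
])

```text
t: 20.5
ee_pos: [0.5834, 0.2035, 0.1103]
tool_rot: [[0.073, 0.997, -0.039], [0.9, -0.082, -0.427], [-0.429, -0.004, -0.903]]
force: [0.0, 0.2, -1.8]
width: 0.252
grip_force: 55.0
```

Run:
```python
from tgt import *
s=sense(); print(s["t"],s["ee_pos"],s["force"],s["force"]@n); print(target(s,0),target(s,-.01)[1])
```

```text
20.5 [0.5834 0.2035 0.1103] [ 0.038   0.1802 -1.7884] -1.5401924043735218
(array([0.5841, 0.2017, 0.1089]), array([-0.01  ,  0.0092,  0.0201]), array([-0.0006,  0.0021, -0.    ])) [-0.0097  0.0093  0.1201]
```

Request:
send_rows([
  [-0.005,0.004,0.02,0,0,0],
  [-0.008,0.008,0.05,0,0,0],
  [-0.008,0.008,0.08,0,0.001,0],
  [-0.008,0.008,0.11,0,0.001,0],
  [-0.008,0.008,0.12,0,0.001,0],
  [-0.008,0.008,0.12,0,0.001,0],
  [-0.008,0.008,0.12,0,0.001,0],
])

```text
t: 21.2
ee_pos: [0.5839, 0.198, 0.1005]
tool_rot: [[0.073, 0.997, -0.037], [0.901, -0.082, -0.425], [-0.427, -0.003, -0.904]]
force: [-1.7, 3.1, 1.5]
width: 0.251
grip_force: 55.0
```

Run:
```python
from tgt import *
s=sense(); print(s["t"],s["ee_pos"],s["force"],s["force"]@n,s["wrist_torque"],s["width"],s["grip_force"]); print(target(s,-.01))
```

```text
21.2 [0.5839 0.198  0.1005] [-1.7115  3.0508  1.5471] 2.6302879287172987 [ 0.5759  0.0912 -0.134 ] 0.2511357692271352 54.98710870742798
(array([0.5838, 0.1974, 0.0999]), array([-0.0031, -0.0005,  0.0079]), array([0.0001, 0.0007, 0.    ]))
```

The push has fallen to about 5 N near full travel, so the nipple has snapped down. I'll press a little more against the stop.

Request:
send_rows([
  [0,0,0.015,0,0,0],
  [0,0,0.025,0,0,0],
  [0,0,0.025,0,0,0],
  [0,0,0.025,0,0,0],
  [0,0,0.025,0,0,0],
  [0,0,0.025,0,0,0],
])

```text
t: 21.8
ee_pos: [0.5839, 0.1974, 0.0992]
tool_rot: [[0.073, 0.997, -0.036], [0.902, -0.082, -0.425], [-0.426, -0.002, -0.905]]
force: [-4.8, 6.5, 11.5]
width: 0.25
grip_force: 55.0
```

Run:
```python
from tgt import *
s=sense(); print(s["t"],s["ee_pos"],s["force"],s["force"]@n,s["wrist_torque"],s["grip_force"]); print(target(s,-.01))
p=get_image("scene"); C=cloud(p); z=C[:,:,2]
m=(z>.118)&(z<.14)&(abs(C[:,:,0]-.569)<.03)&(abs(C[:,:,1]-.024)<.03); print(m.sum(),C[m].mean(0))
m=(abs(C[:,:,1]-.19)<.06)&(abs(C[:,:,0]-.583)<.05)
T=(C-s["ee_pos"])@s["tool_rot"]; m&=(T[:,:,2]>.021)&(T[:,:,2]<.05)&(abs(T[:,:,1])<.03)&(abs(T[:,:,0])<.025); print("coupler tool frame",m.sum(),T[m].min(0),T[m].max(0))
v=p["image"][170:290,270:440]; cv2.imwrite("pics/s9.png",cv2.resize(v[:,:,::-1],None,fx=4.5,fy=4.5,interpolation=2))
```

```text
21.8 [0.5839 0.1974 0.0992] [-4.8005  6.5423 11.4583] 12.963546660642633 [ 0.5296  0.7998 -0.3964] 54.99035596847534
(array([0.5838, 0.1974, 0.0999]), array([-0.0029, -0.0017, -0.0059]), array([0.0007, 0.0002, 0.    ]))
111 [0.5721 0.0236 0.1256]
coupler tool frame 185 [-0.02   -0.0105  0.0211] [0.0196 0.0209 0.05  ]
```

View pics/s9.png

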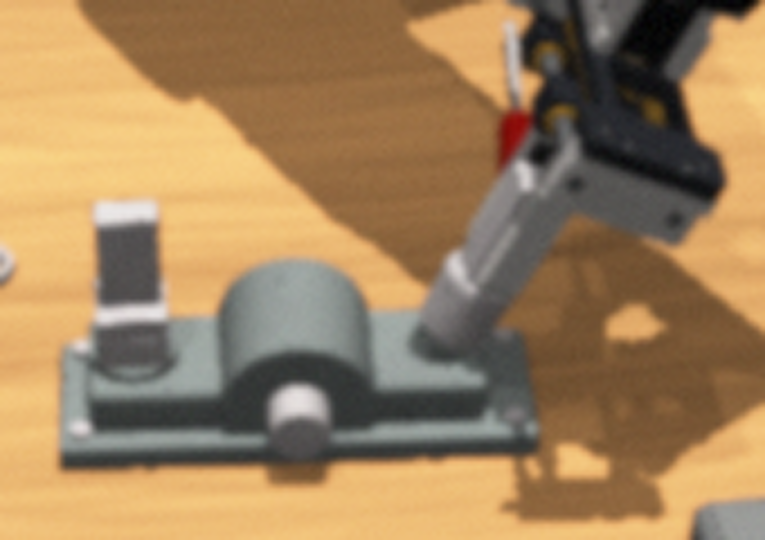

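The picture shows the key upright on the screw at (128,290) and the coupler seated squarely at (455,320), pressed against the stop with about 14 N. Handing in.

```bash
python3 -c "
from workcell import *
print(finish_job())"
```

```text
the job is handed in; nothing more can be done
None
```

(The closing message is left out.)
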